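# Tare the loaded balance through its recessed key

### The job

Tare the balance that has the sample bottle standing on its pan: with a fingertip, push the sliding cover all the way off its tare well, reach down into the well and press the sunken key fully down for a moment, let it come up, and push the cover fully shut again. Leave the other balance's cover and key alone. This is only touching and pushing: pick nothing up, leave the bottle where it stands and do not disturb the things around.

Things in the scene. Friction and masses are not known exactly. Their poses are not given: they have to be found in the camera images.
- balance_1: the LOADED balance (bottle on its pan): white lab balance fixed to the bench, 220 (x) x 160 mm. Origin: centre of its underside; x to its back (away from the robot), y to its left, z up. Front deck (x -110 to -30 mm) 55 mm high; behind it a sloped display strip up to 68 mm high and the steel pan, 98 mm across, top at 63 mm, centre at x +58.
- well_1 (a point): LOADED balance (bottle on its pan): centre of the mouth of the tare well, in the deck's top (55 mm above the bench), at x -70, y -36 mm in the balance's frame. A round vertical hole 46 mm wide and 41 mm deep; the key's top at rest is 18 mm below the mouth. Hidden under the cover while that is shut.
- key_top_1 (a point): LOADED balance (bottle on its pan): centre of the top of the sunken tare key, a plastic push key of 26 mm diameter in the middle of the well, 37 mm above the bench at rest.
- key_1 (a joint): LOADED balance (bottle on its pan): travel of the tare key, m; 0 = up, 0.006 = fully down. Spring return: it starts to move at about 1.5 N and is fully down at about 4.5 N.
- rib_1 (a point): LOADED balance (bottle on its pan): middle of the top edge of the upright rib on the sliding cover, 75 mm above the bench. Cover: aluminium plate 58 (x) x 56 (y) x 3 mm on the deck between two rails, its top 58 mm above the bench; the rib across its middle is 40 mm long along the balance's x, 6 mm thick along y, 17 mm tall.
- cover_1 (a joint): LOADED balance (bottle on its pan): slide of the cover along the balance's +y (to its left), m; 0 = shut over the well, 0.056 = fully open at its stop, with the well clear (its edge then stands 5 mm beyond the well's rim). Slides with about 1.5 N of friction and stays where it is left. Starts within 4 mm of shut.
- balance_2: the EMPTY balance (same model, bare pan): white lab balance fixed to the bench, 220 (x) x 160 mm. Origin: centre of its underside; x to its back (away from the robot), y to its left, z up. Front deck (x -110 to -30 mm) 55 mm high; behind it a sloped display strip up to 68 mm high and the steel pan, 98 mm across, top at 63 mm, centre at x +58.
- well_2 (a point): EMPTY balance (same model, bare pan): centre of the mouth of the tare well, in the deck's top (55 mm above the bench), at x -70, y -36 mm in the balance's frame. A round vertical hole 46 mm wide and 41 mm deep; the key's top at rest is 18 mm below the mouth. Hidden under the cover while that is shut.
- key_top_2 (a point): EMPTY balance (same model, bare pan): centre of the top of the sunken tare key, a plastic push key of 26 mm diameter in the middle of the well, 37 mm above the bench at rest.
- key_2 (a joint): EMPTY balance (same model, bare pan): travel of the tare key, m; 0 = up, 0.006 = fully down. Spring return: it starts to move at about 1.5 N and is fully down at about 4.5 N.
- rib_2 (a point): EMPTY balance (same model, bare pan): middle of the top edge of the upright rib on the sliding cover, 75 mm above the bench. Cover: aluminium plate 58 (x) x 56 (y) x 3 mm on the deck between two rails, its top 58 mm above the bench; the rib across its middle is 40 mm long along the balance's x, 6 mm thick along y, 17 mm tall.
- cover_2 (a joint): EMPTY balance (same model, bare pan): slide of the cover along the balance's +y (to its left), m; 0 = shut over the well, 0.056 = fully open at its stop, with the well clear (its edge then stands 5 mm beyond the well's rim). Slides with about 1.5 N of friction and stays where it is left. Starts within 4 mm of shut.
- pan_1 (a point): centre of the top of the LOADED balance's pan, 63 mm above the bench.
- sample_bottle: white plastic sample bottle with screw cap, 40 mm diameter, 85 mm tall, standing loose on the loaded balance's pan; origin at the centre of its underside, z up.
- filter: white round inline filter, 48 x 48 x 46 mm, loose between the balances; bystander; origin at the centre of its underside.
- marker: felt marker, 130 mm long, 18 mm high, lying loose in front, between the balances; bystander; origin at the centre of its underside.
- cap: grey screw cap, 64 mm across, 24 mm high, loose on the left side; bystander; origin at the centre of its underside.
- spanner: open-ended steel spanner, 158 x 29 x 7 mm, loose on the left side; bystander; origin at the centre of its underside.
- small_bottle: small sample bottle, 36 mm diameter, 70 mm tall, loose on the right side; bystander; origin at the centre of its underside.
- syringe: plastic syringe, 165 x 32 mm, 32 mm high, lying loose on the right side; bystander; origin at the centre of its underside.
There are look-alikes about, which are no part of the job. Leave any turquoise or yellow look-alike of the sample_bottle alone.

How it is judged:
By the outcome, as a careful person would: the job done as asked, in the order asked, and still so for the second after the job is handed in, with the robot touching nothing.
It also fails if it takes over 45 s, if anything falls off the work surface, if the arm or the gripper's body presses on something with over 40 N, if the wrist force passes 120 N, or if a joint passes its speed limit or range.

### The arm

A 7-joint arm with a two-finger parallel gripper is mounted at the origin on a cart in front of the work surface, level with it; the furniture and walls round the work are solid. World frame = base frame: x ahead of the robot, y to its left, z up, the work surface at z = 0. Lengths are in m, angles in rad, forces in N, time in s.
With the tool pointing down it reaches from about 0.35 to 0.9 m from the base axis. Payload 19.9 kg.
Tool frame: the origin (TCP) lies on the mounting face of the last link; the fingertips stand 173 mm ahead of it and the grasp point (between the pads) lies 155 mm ahead of it; z points along the fingers, y is the line along which they close (so a half turn about z gives the same grasp; the last joint's range is limited). The gripper opens to 85 mm and grips with 20 to 120 N. Pads are 22 mm wide; open, the fingers measure 114 mm over their backs; the gripper's body (76 mm by 85 mm) begins 54 mm behind the grasp point. The pads swing forward as they close: fully open they stand 13 mm farther back than shut.
Start: joints at [1.272, 0.417, -0.01, 1.614, 0.005, 1.111, -0.053], TCP at [0.159, -0.604, 0.405] pointing down, gripper open.
Joint ranges: [-2.81, 2.81], [-0.39, 2.02], [-1.27, 1.25], [0.06, 2.57], [-1.19, 4.33], [0.19, 2], [-2.82, 2.82]. Speed limits (rad/s): [1.89, 1.89, 2.39, 2.39, 3.01, 3.01, 3.01].

### API

Orientations are given as a unit quaternion [x, y, z, w].
In Python, from bench import manip gives the robot as it stands. The module is installed in compiled form; this text tells all that it offers.
- The arm moves only by the tool drive_tool, never from a script. Its argument "motion" is a list of rows, each a list of 5 numbers: the gripper's target within -1 to 1 (shut at 1, half-way at 0, fully open at -1), then the shift along the tool's x, y, z in cm, then the turn about the tool's z in degrees. In form: [[jaw, tx, ty, tz, turn], ...]. A call has 1 to 5 rows; each row shifts and turns the commanded pose from where the row before left it, along the tool's axes as they then stand; what a row does not reach is not made up. A row lasts 1/12 s, in which the tool goes at most 41.7 mm and 7.16 degrees, less where a joint would pass 70% of its speed; a pose out of reach is approached as far as the arm can. A call with a gripper value outside its range is refused whole. The fingers move at their own pace and stop on an object; "newtons" is the grip in N (left out, the last holds). Time passes only in rows, so rows that do not move let the fingers close. It gives the time, the measured TCP pose, the force, the opening and the grip force at its end, in the units of the state.
- manip.read_state(): the state, without advancing time (a new reading comes with each control period).
- manip.grab_frame(name): name is "scene" or "side" or "wrist"; returns a dict with "frame" (420x560x3 uint8, red, green, blue), "fx", "fy", "cx", "cy" (pixels), "world_to_cam" (4x4, takes a point from world to camera coordinates). Camera axes: x right, y down, z forward; pixel columns grow to the right and rows downward; lengths in m; the calibration is good to about 2 mm. A picture is of the moment at which its call begins. There is no depth.
- manip.job_done(): hands the job in; it is judged then, once.
The state is a dict: "time": time; "joint_positions": joint angles; "qd": joint speeds; "effort": joint torques, N m; "ee_pos": TCP position; "eef_rot": TCP orientation; "force": force on the tool from outside, world axes, zero at the start; "torque": the same for the moment, N m; "grip_width": finger opening in m; "grasp_force": force on a finger pad.
Only numpy, scipy, OpenCV 4.12 (cv2) and the standard library are available. Lean on these libraries where they do the work, as an engineer would, in place of code of your own. Each camera call takes 0.05 s, during which the arm holds its last target. There are 200 camera calls.

## Working session

There is one attempt and no reset: what is moved stays moved. The work goes in short steps, Python scripts to look and compute and a tool call to move; the robot and the scene stay as the last step left them, time stands still between calls to the robot, and variables do not carry over. Pictures are saved under pics/ and viewed, at most 10 in all, crops included, and the job is handed in when it is done.

Besides the shell and the picture viewer there is one more tool, called after "Emit:" in YAML: its name, and indented under it one key for each argument. drive_tool: Moves the arm, as the interface text tells. Its arguments: {"type":"object","properties":{"motion":{"type":"array"},"newtons":{"type":"number"}},"required":["motion"]}

```bash
mkdir -p pics; cat > h.py <<'E'
import cv2,numpy as np
from bench import manip
def grab(n):
    f=manip.grab_frame(n); return f
def ray(f,u,v):
    T=np.array(f["world_to_cam"]);R=T[:3,:3];c=-R.T@T[:3,3]
    d=R.T@np.array([(u-f["cx"])/f["fx"],(v-f["cy"])/f["fy"],1]); return c,d
def onz(f,u,v,z):
    c,d=ray(f,u,v); return c+d*(z-c[2])/d[2]
def proj(f,p):
    q=(np.array(f["world_to_cam"])@np.r_[p,1])[:3]; return f["fx"]*q[0]/q[2]+f["cx"],f["fy"]*q[1]/q[2]+f["cy"]
E
python3 - <<'E'
from h import *
import pickle
d={}
for n in("scene","side","wrist"):
    f=grab(n);d[n]=f;cv2.imwrite(f"pics/{n}0.png",f["frame"][:,:,::-1])
    print(n,ray(f,280,210))
pickle.dump(d,open("d0.pkl","wb"))
s=manip.read_state();print(s["ee_pos"],s["eef_rot"],s["time"],s["grip_width"],s["force"])
a=cv2.imread("pics/scene0.png");b=cv2.imread("pics/side0.png")
cv2.imwrite("pics/sc_big.png",cv2.resize(a,(800,600)));cv2.imwrite("pics/si_big.png",cv2.resize(b,(800,600)))
E
```

```text
scene (array([-0.2135578 , -1.1986474 ,  0.68761789]), array([ 0.47266303,  0.79389747, -0.38293707]))
side (array([-0.44977564, -0.80492507,  1.08836474]), array([ 0.5875801 ,  0.49456378, -0.6408863 ]))
wrist (array([ 0.23610736, -0.58425749,  0.37272295]), array([-0.30159097, -0.09416547, -0.94890894]))
[ 0.15935057 -0.60425687  0.40421321] [ 9.91701659e-01  1.28559746e-01 -7.90700333e-05 -4.52236649e-04] 0.15 0.08531303002091409 [ 0.62556636 -0.52007933 -0.37667664]
```

View pics/sc_big.png

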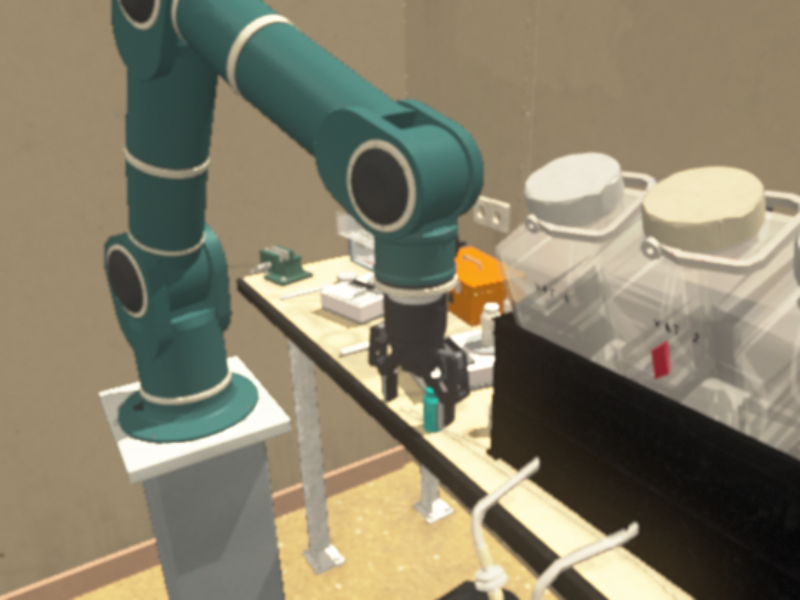

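View pics/si_big.png

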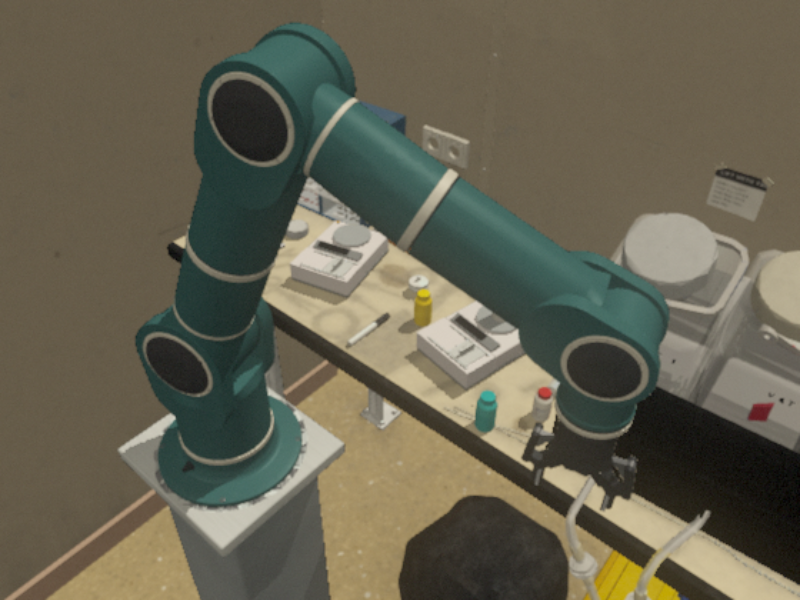

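The scene view shows the right balance at about (480,360) with a white bottle at (490,325). In the side view it is at about (470,340), and the left balance at (340,255) has a bare pan. The candidates for the bottle are white (on the pan), turquoise (485,410), yellow (423,310) and a red-capped small bottle (543,400). The white one on the pan fits, so I'll confirm it in an enlarged crop.

```bash
python3 - <<'E'
from h import *
a=cv2.imread("pics/scene0.png")[195:285,300:380];b=cv2.imread("pics/side0.png")[195:285,280:380]
A=cv2.resize(a,None,fx=4,fy=4,interpolation=cv2.INTER_CUBIC);B=cv2.resize(b,None,fx=4,fy=4,interpolation=cv2.INTER_CUBIC)
cv2.imwrite("pics/crop1.png",np.hstack([B,A]))
E
```

```text
(no output)
```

View pics/crop1.png

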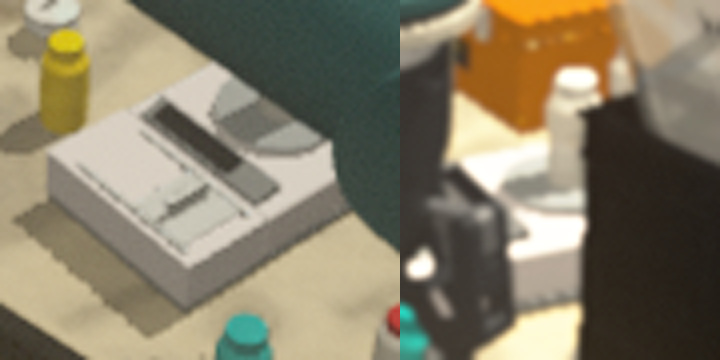

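Confirmed: the white bottle stands on the right balance's pan, so that is balance_1. In the left crop, the deck's top front corners are at about (48,155) and (190,266), and the rib runs from about (165,213) to (208,187).

```bash
python3 - <<'E'
from h import *
import pickle
f=pickle.load(open("d0.pkl","rb"))["side"]
g=lambda u,v,z:onz(f,280+u/4,195+v/4,z)
L=g(48,155,.055);R=g(190,267,.055);print(L,R,np.linalg.norm(L-R))
for p in[(165,215),(208,187)]:print(g(*p,.075))
d=(L-R)[:2];yaw=np.arctan2(d[1],d[0])-np.pi/2;print(np.degrees(yaw))
x=np.array([np.cos(yaw),np.sin(yaw)]);y=np.array([-x[1],x[0]]);c=(L+R)[:2]/2+.11*x
print("center",c,"well",c-.07*x-.036*y)
for k in[(-.11,0),(0,0)]:print(proj(f,np.r_[c-.07*x-.036*y,.075]),"->",(np.array(proj(f,np.r_[c-.07*x-.036*y,.075]))-[280,195])*4)
from scipy.spatial.transform import Rotation as Ro
print(Ro.from_quat(manip.read_state()["eef_rot"]).as_matrix().round(3))
w=pickle.load(open("d0.pkl","rb"))["wrist"];print(w["world_to_cam"],w["fx"])
E
```

```text
[ 0.43510396 -0.10959042  0.055     ] [ 0.41039337 -0.26288209  0.055     ] 0.1552705733462378
[ 0.42429    -0.22843954  0.075     ]
[ 0.46905935 -0.23467942  0.075     ]
-9.15729477930231
center [ 0.53134673 -0.20374225] well [ 0.45650964 -0.22814325]
(np.float64(327.708714724495), np.float64(242.95133127284896)) -> [190.8348589  191.80532509]
(np.float64(327.708714724495), np.float64(242.95133127284896)) -> [190.8348589  191.80532509]
[[ 0.967  0.255 -0.   ]
 [ 0.255 -0.967  0.001]
 [-0.    -0.001 -1.   ]]
[[ 2.55309517e-01 -9.66859211e-01 -5.62678534e-04 -6.24965471e-01]
 [-9.19299088e-01 -2.42930955e-01  3.09634846e-01 -4.02889668e-02]
 [-2.99509995e-01 -7.85354533e-02 -9.50855376e-01  3.79237203e-01]
 [ 0.00000000e+00  0.00000000e+00  0.00000000e+00  1.00000000e+00]] 367.32056812548757
```

Emit:
drive_tool:
  motion:
    - [-1, 2.0, -1.5, 0, 0]
    - [-1, 3.1, -2.4, 0, 0]
    - [-1, 3.1, -2.4, 0, 0]
    - [-1, 3.1, -2.4, 0, 0]
    - [-1, 3.1, -2.4, 0, 0]

```text
time: 0.57
ee_pos: [0.271, -0.4586, 0.4045]
eef_rot: [0.992, 0.128, -0.0, -0.0]
force: [1.5, -0.6, 0.7]
grip_width: 0.0854
grasp_force: 0.0
```

Emit:
drive_tool:
  motion:
    - [-1, 3.1, -2.4, 0, 0]
    - [-1, 3.1, -2.4, 0, 0]
    - [-1, 3.1, -2.4, 0, 0]
    - [-1, 3.1, -2.4, 0, 0]
    - [-1, 3.1, -2.4, 0, 0]

```text
time: 0.98
ee_pos: [0.3903, -0.303, 0.4047]
eef_rot: [0.992, 0.128, -0.0, 0.0]
force: [1.0, -1.8, -0.3]
grip_width: 0.0856
grasp_force: 0.0
```

Emit:
drive_tool:
  motion:
    - [-1, 0, 0, 0, 6]
    - [-1, 0, 0, 0, 6]
    - [-1, 0, 0, 0, 6]
    - [-1, 0, 0, 0, 6]
    - [-1, 0, 0, 0, 0]

```text
time: 1.4
ee_pos: [0.3896, -0.3046, 0.4046]
eef_rot: [0.997, -0.083, -0.0, -0.0]
force: [-0.2, 0.6, 0.2]
grip_width: 0.0855
grasp_force: 0.0
```

```bash
python3 - <<'E'
from h import *
import pickle
f=grab("wrist");g=grab("side");pickle.dump((f,g),open("d1.pkl","wb"))
cv2.imwrite("pics/w1.png",cv2.resize(f["frame"][:,:,::-1],(800,600)))
print(manip.read_state()["ee_pos"],ray(f,280,210))
E
```

```text
[ 0.38957646 -0.30467994  0.40459712] (array([ 0.46788911, -0.31811705,  0.37312866]), array([-0.31379975,  0.03760812, -0.94887711]))
```

View pics/w1.png

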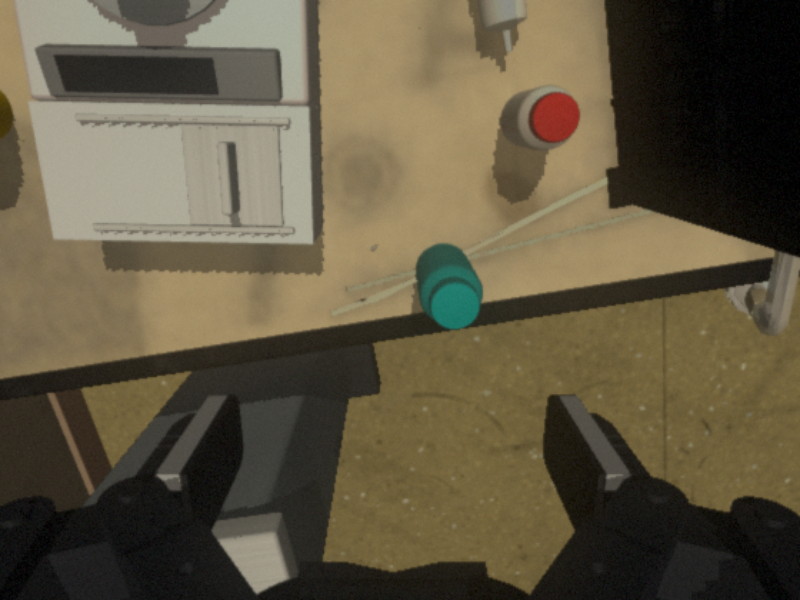

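The view shows balance_1's deck with front corners at about (54,238) and (316,241). The cover spans about (183–282, 125–225), with the rib at about (219–238, 142–226). I'll measure from these.

```bash
python3 - <<'E'
from h import *
import pickle
f=pickle.load(open("d1.pkl","rb"))[0]
im=f["frame"];B=cv2.resize(im[:185,10:235,::-1],None,fx=3.5,fy=3.2,interpolation=cv2.INTER_CUBIC)
cv2.imwrite("pics/crop2.png",B[:592])
g=lambda u,v,z:onz(f,u*.7,v*.7,z)
L=g(54,238,.055);R=g(316,241,.055);d=(L-R)[:2];print(L,R,np.linalg.norm(d))
yaw=np.arctan2(d[1],d[0])-np.pi/2;x=np.array([np.cos(yaw),np.sin(yaw)]);y=np.array([-x[1],x[0]]);c=(L+R)[:2]/2+.11*x
print(np.degrees(yaw),"well",c-.07*x-.036*y)
for p in[(222,143),(226,225)]:print("rib",g(*p,.075))
for p in[(183,125),(281,125),(283,227),(188,222)]:print("plate",g(*p,.058))
E
```

```text
[ 0.43753331 -0.102068    0.055     ] [ 0.40906086 -0.26061391  0.055     ] 0.16108222572551043
-10.180935932399398 well [ 0.456304   -0.22384441]
rib [ 0.47442149 -0.22505743  0.075     ]
rib [ 0.4303751  -0.21540686  0.075     ]
plate [ 0.48803576 -0.20040783  0.058     ]
plate [ 0.47879395 -0.25556774  0.058     ]
plate [ 0.42135059 -0.24326055  0.058     ]
plate [ 0.43379496 -0.18740932  0.058     ]
```

View pics/crop2.png

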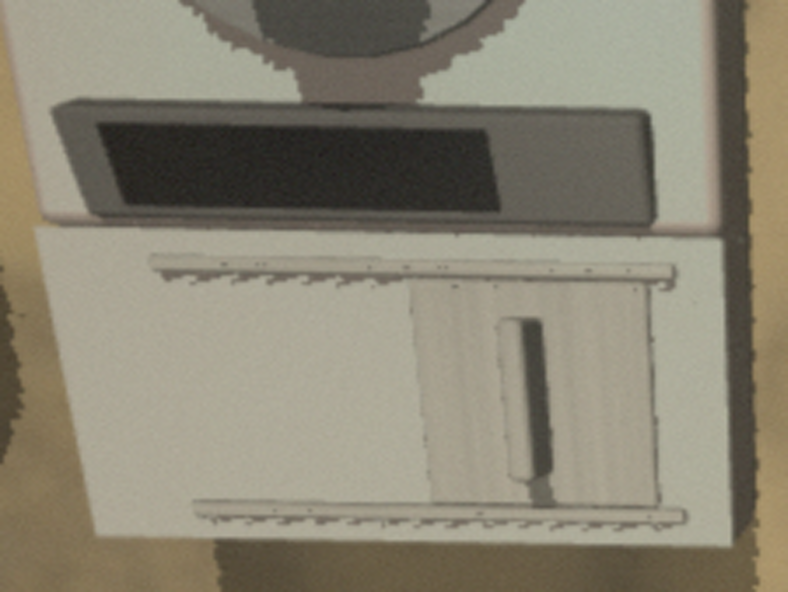

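Emit:
drive_tool:
  motion:
    - [1, 1.7, -2.1, 0, 0]
    - [1, 1.7, -2.1, 0, 0]
    - [1, 1.7, -2.2, 0, 0]
    - [1, 0, 0, 3, 0]
    - [1, 0, 0, 3, 0]
  newtons: 20

```text
time: 1.92
ee_pos: [0.4514, -0.2487, 0.345]
eef_rot: [0.997, -0.077, 0.002, 0.0]
force: [1.2, -1.3, -1.7]
grip_width: 0.0254
grasp_force: 0.0
```

Emit:
drive_tool:
  motion:
    - [1, 0, 0, 3, 0]
    - [1, 0, 0, 2, 0]
    - [1, 0, 0, 1, 0]
    - [1, 0, 0, 0, 0]
    - [1, 0, 0, 0, 0]

```text
time: 2.33
ee_pos: [0.4504, -0.2499, 0.2852]
eef_rot: [0.997, -0.08, 0.0, -0.0]
force: [0.2, 0.2, 1.1]
grip_width: 0.0004
grasp_force: 0.0
```

```bash
python3 - <<'E'
from h import *
f=grab("wrist");g=grab("side")
a=f["frame"][:,:,::-1];b=g["frame"][:,:,::-1]
b=cv2.resize(b[195:285,280:380],(400,360))
c=cv2.resize(a,(400,300));c=np.vstack([c,np.zeros((60,400,3),np.uint8)])
cv2.imwrite("pics/w2.png",np.hstack([b,c]))
s=manip.read_state();print(s["ee_pos"],s["grip_width"],s["force"])
E
```

```text
[ 0.45060102 -0.25000314  0.28605645] -0.00017443424723101287 [-0.25645757  0.27172892 -0.4195566 ]
```

View pics/w2.png

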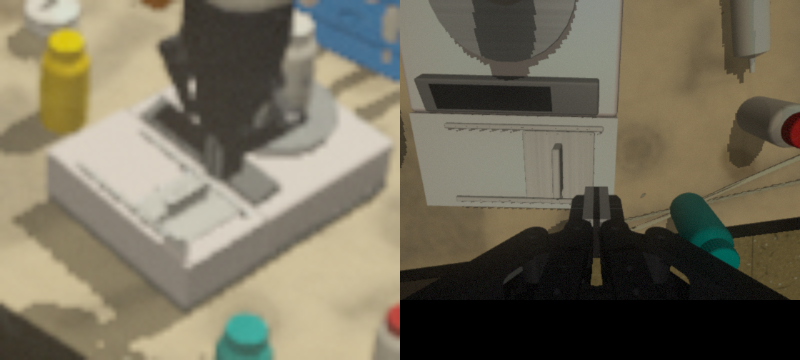

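The closed fingers hang to the right of the rib, as intended. Next I'll descend and push.

Emit:
drive_tool:
  motion:
    - [1, 0, 0, 2.5, 0]
    - [1, 0, 0, 1.7, 0]
    - [1, 0, 0, 0.7, 0]
    - [1, 0, 0, 0, 0]
    - [1, 0, 0, 0, 0]

```text
time: 2.85
ee_pos: [0.4505, -0.2499, 0.2366]
eef_rot: [0.997, -0.08, 0.0, 0.0]
force: [1.1, 0.3, 0.3]
grip_width: 0.0002
grasp_force: 0.0
```

Emit:
drive_tool:
  motion:
    - [1, 0, -0.6, 0, 0]
    - [1, 0, -0.6, 0, 0]
    - [1, 0, -0.6, 0, 0]
    - [1, 0, -0.6, 0, 0]
    - [1, 0, 0, 0, 0]

```text
time: 3.27
ee_pos: [0.4545, -0.2246, 0.2361]
eef_rot: [0.997, -0.08, 0.0, -0.0]
force: [0.0, 0.9, 0.1]
grip_width: 0.0001
grasp_force: 0.0
```

Emit:
drive_tool:
  motion:
    - [1, 0, -0.7, 0, 0]
    - [1, 0, -0.7, 0, 0]
    - [1, 0, -0.7, 0, 0]
    - [1, 0, -0.7, 0, 0]
    - [1, 0, 0, 0, 0]

```text
time: 3.68
ee_pos: [0.4589, -0.1967, 0.2357]
eef_rot: [0.997, -0.08, -0.0, -0.0]
force: [0.3, 0.7, -0.5]
grip_width: -0.0003
grasp_force: 0.0
```

Emit:
drive_tool:
  motion:
    - [1, 0, -0.4, 0, 0]
    - [1, 0, -0.4, 0, 0]

```text
time: 3.85
ee_pos: [0.4598, -0.1904, 0.2356]
eef_rot: [0.997, -0.081, -0.0, 0.0]
force: [0.9, -1.4, 0.3]
grip_width: -0.0002
grasp_force: 0.9
```

Emit:
drive_tool:
  motion:
    - [1, 0, -0.3, 0, 0]

```text
time: 3.93
ee_pos: [0.4603, -0.1873, 0.2356]
eef_rot: [0.997, -0.081, -0.0, -0.0]
force: [0.4, -2.7, -0.1]
grip_width: 0.0002
grasp_force: 0.9
```

Emit:
drive_tool:
  motion:
    - [1, 0, -0.3, 0, 0]

```text
time: 4.02
ee_pos: [0.4608, -0.1844, 0.2356]
eef_rot: [0.997, -0.081, -0.0, -0.0]
force: [1.5, -2.3, -0.6]
grip_width: -0.0003
grasp_force: 0.9
```

Emit:
drive_tool:
  motion:
    - [1, 0, -0.2, 0, 0]

```text
time: 4.1
ee_pos: [0.4611, -0.1823, 0.2356]
eef_rot: [0.997, -0.08, -0.0, -0.0]
force: [1.7, -8.1, -1.5]
grip_width: -0.0
grasp_force: 3.9
```

Emit:
drive_tool:
  motion:
    - [1, 0, -0.2, 0, 0]
    - [1, 0, 0, 0, 0]

```text
time: 4.27
ee_pos: [0.4612, -0.1818, 0.2357]
eef_rot: [0.997, -0.081, 0.0, 0.001]
force: [0.4, -11.2, -1.8]
grip_width: -0.0003
grasp_force: 5.5
```

Emit:
drive_tool:
  motion:
    - [1, 0, 1.0, 0, 0]
    - [1, 0, 0, -2.5, 0]
    - [1, 0, 0, -2.5, 0]
    - [1, 0, 0, 0, 0]
    - [1, 0, 0, 0, 0]

```text
time: 4.68
ee_pos: [0.4599, -0.1908, 0.2866]
eef_rot: [0.997, -0.081, 0.001, 0.0]
force: [0.6, 0.3, -0.8]
grip_width: -0.0
grasp_force: 0.0
```

```bash
python3 - <<'E'
from h import *
import pickle
f=grab("wrist");pickle.dump(f,open("d3.pkl","wb"))
a=f["frame"][:,:,::-1]
cv2.imwrite("pics/w3.png",cv2.resize(a[60:300],(0,0),fx=1.42,fy=1.42,interpolation=cv2.INTER_CUBIC))
s=manip.read_state();print(s["ee_pos"],s["force"])
E
```

```text
[ 0.45962782 -0.19067696  0.28567816] [-0.33964938 -0.16900175 -0.44017536]
```

View pics/w3.png

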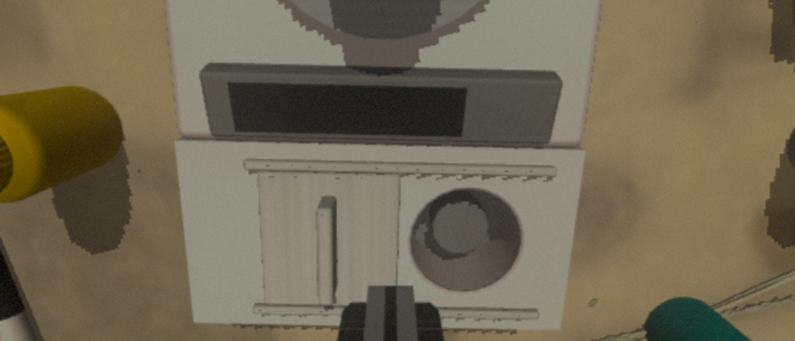

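The cover is fully open and its edge is clear of the rim. The well mouth is centred at about (466,240) and the key top at about (461,229).

```bash
python3 - <<'E'
from h import *
import pickle
f=pickle.load(open("d3.pkl","rb"));g=lambda u,v,z:onz(f,u/1.42,v/1.42+60,z)
a=g(466.5,240,.055);k=g(461.5,229,.037);print(a,k,"width",np.linalg.norm(g(411,240,.055)-g(522,240,.055)))
from scipy.spatial.transform import Rotation as Ro
s=manip.read_state();R=Ro.from_quat(s["eef_rot"]).as_matrix()
for t in(a,k):
    print("tool delta cm",100*R.T@(t-s["ee_pos"]))
print("tip px",[((np.array(proj(f,s["ee_pos"]+R@[x,0,.173]))-[0,60])*1.42).round() for x in(-.011,0,.011)])
E
```

```text
[ 0.4564193  -0.22265015  0.055     ] [ 0.45463109 -0.22274163  0.037     ] width 0.04567189534206486
tool delta cm [ 0.19025936  3.2072758  23.06788024]
tool delta cm [1.47258490e-02 3.24501176e+00 2.48678315e+01]
tip px [array([388., 345.]), array([388., 314.]), array([388., 281.])]
```

Emit:
drive_tool:
  motion:
    - [1, 0.1, 1.6, 0, 0]
    - [1, 0, 1.6, 0, 0]
    - [1, 0, 0, 0, 0]
    - [1, 0, 0, 2.5, 0]
    - [1, 0, 0, 2.0, 0]

```text
time: 5.15
ee_pos: [0.4554, -0.2223, 0.2394]
eef_rot: [0.997, -0.081, 0.0, -0.0]
force: [0.2, -0.0, -0.6]
grip_width: -0.0001
grasp_force: 0.0
```

Emit:
drive_tool:
  motion:
    - [1, 0, 0, 1, 0]
    - [1, 0, 0, 0.8, 0]
    - [1, 0, 0, 0.6, 0]
    - [1, 0, 0, 0, 0]

```text
time: 5.48
ee_pos: [0.4555, -0.2221, 0.2158]
eef_rot: [0.997, -0.08, -0.001, -0.0]
force: [-0.4, -0.6, -0.6]
grip_width: -0.0001
grasp_force: 0.0
```

Tips are at about z 0.043, with no contact yet. I'll press in small steps.

Emit:
drive_tool:
  motion:
    - [1, 0, 0, 0.4, 0]
    - [1, 0, 0, 0.3, 0]
    - [1, 0, 0, 0, 0]

```text
time: 5.73
ee_pos: [0.4558, -0.2223, 0.2097]
eef_rot: [0.997, -0.08, 0.0, 0.0]
force: [-0.1, -0.3, 1.4]
grip_width: 0.0001
grasp_force: 0.8
```

Emit:
drive_tool:
  motion:
    - [1, 0, 0, 0.3, 0]
    - [1, 0, 0, 0, 0]

```text
time: 5.9
ee_pos: [0.4558, -0.2223, 0.2067]
eef_rot: [0.997, -0.08, 0.0, 0.0]
force: [0.2, -0.3, 3.6]
grip_width: -0.0004
grasp_force: 1.6
```

Emit:
drive_tool:
  motion:
    - [1, 0, 0, 0.2, 0]
    - [1, 0, 0, 0, 0]

```text
time: 6.07
ee_pos: [0.4559, -0.2223, 0.2047]
eef_rot: [0.997, -0.08, 0.0, 0.0]
force: [1.6, 0.2, 3.8]
grip_width: 0.0004
grasp_force: 2.1
```

Emit:
drive_tool:
  motion:
    - [1, 0, 0, 0.1, 0]
    - [1, 0, 0, 0, 0]

```text
time: 6.23
ee_pos: [0.4559, -0.2224, 0.2043]
eef_rot: [0.997, -0.08, 0.0, 0.0]
force: [-3.0, 1.4, 17.2]
grip_width: 0.0001
grasp_force: 8.3
```

The key is fully down: it is on its hard stop at 17 N, and the tip height is 31 mm as expected. I'll lift, then move to the left of the rib.

Emit:
drive_tool:
  motion:
    - [1, 0, 0, 0, 0]
    - [1, 0, 0, -0.8, 0]
    - [1, 0, 0, -1.2, 0]
    - [1, 0, 0, -2, 0]
    - [1, 0, 0, -2.2, 0]

```text
time: 6.65
ee_pos: [0.4552, -0.222, 0.2664]
eef_rot: [0.997, -0.08, -0.001, -0.0]
force: [1.0, -1.2, 0.5]
grip_width: 0.0002
grasp_force: 0.0
```

Emit:
drive_tool:
  motion:
    - [1, 0, 0, -2, 0]
    - [1, 0, 0, 0, 0]
    - [1, 0, -2.7, 0, 0]
    - [1, 0, -2.7, 0, 0]
    - [1, 0, -2.7, 0, 0]

```text
time: 7.07
ee_pos: [0.4683, -0.1415, 0.286]
eef_rot: [0.997, -0.081, -0.0, 0.0]
force: [0.6, -0.8, -1.1]
grip_width: 0.0002
grasp_force: 0.0
```

Emit:
drive_tool:
  motion:
    - [1, 0, 0, 0, 0]
    - [1, 0, 0, 0, 0]

```text
time: 7.23
ee_pos: [0.4687, -0.1411, 0.2859]
eef_rot: [0.997, -0.079, -0.0, -0.0]
force: [0.9, 0.1, 0.0]
grip_width: -0.0001
grasp_force: 0.0
```

```bash
python3 - <<'E'
from h import *
f=grab("wrist");g=grab("side")
a=f["frame"][:,:,::-1];b=g["frame"][:,:,::-1]
b=cv2.resize(b[185:275,265:365],(400,360))
c=cv2.resize(a,(400,300));c=np.vstack([c,np.zeros((60,400,3),np.uint8)])
cv2.imwrite("pics/w4.png",np.hstack([b,c]))
s=manip.read_state();print(s["ee_pos"],s["force"])
E
```

```text
[ 0.46843841 -0.14287777  0.28578448] [ 0.20044559 -0.35465285  0.64498415]
```

View pics/w4.png

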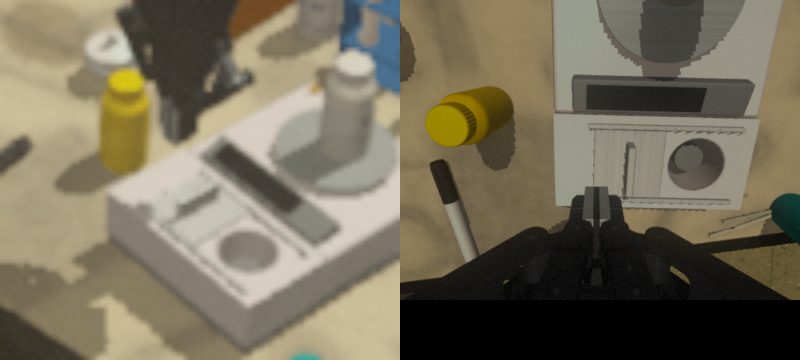

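The well and raised key are visible, and the fingers hang to the left of the rib, clear of the yellow bottle. I'll descend and push it shut.

Emit:
drive_tool:
  motion:
    - [1, 0, 0, 2.2, 0]
    - [1, 0, 0, 1.7, 0]
    - [1, 0, 0, 0.9, 0]
    - [1, 0, 0, 0, 0]

```text
time: 7.67
ee_pos: [0.4679, -0.143, 0.2361]
eef_rot: [0.997, -0.081, -0.001, -0.0]
force: [-0.8, 0.1, -0.3]
grip_width: 0.0001
grasp_force: 0.0
```

Emit:
drive_tool:
  motion:
    - [1, 0, 0.6, 0, 0]
    - [1, 0, 0.7, 0, 0]
    - [1, 0, 0.7, 0, 0]
    - [1, 0, 0.7, 0, 0]
    - [1, 0, 0.7, 0, 0]

```text
time: 8.08
ee_pos: [0.463, -0.1769, 0.2382]
eef_rot: [0.997, -0.081, 0.0, 0.0]
force: [-1.5, 1.8, 3.4]
grip_width: -0.0001
grasp_force: 1.4
```

Emit:
drive_tool:
  motion:
    - [1, 0, 0.7, 0, 0]
    - [1, 0, 0.7, 0, 0]
    - [1, 0, 0.5, 0, 0]
    - [1, 0, 0.4, 0, 0]
    - [1, 0, 0.3, 0, 0]

```text
time: 8.5
ee_pos: [0.4589, -0.2021, 0.2377]
eef_rot: [0.997, -0.081, 0.0, -0.0]
force: [-0.7, 2.4, 2.5]
grip_width: -0.0001
grasp_force: 1.3
```

Emit:
drive_tool:
  motion:
    - [1, 0, 0.3, 0, 0]

```text
time: 8.58
ee_pos: [0.4585, -0.2047, 0.2376]
eef_rot: [0.997, -0.08, -0.0, -0.0]
force: [-0.6, 1.7, 2.0]
grip_width: 0.0001
grasp_force: 1.2
```

Emit:
drive_tool:
  motion:
    - [1, 0, 0.2, 0, 0]

```text
time: 8.67
ee_pos: [0.4582, -0.2066, 0.2376]
eef_rot: [0.997, -0.08, -0.0, -0.0]
force: [-0.1, 10.4, 3.7]
grip_width: -0.0004
grasp_force: 5.4
```

Emit:
drive_tool:
  motion:
    - [1, 0, 0.2, 0, 0]
    - [1, 0, 0, 0, 0]

```text
time: 8.83
ee_pos: [0.4582, -0.207, 0.2376]
eef_rot: [0.997, -0.08, -0.0, -0.001]
force: [-0.1, 13.3, 4.8]
grip_width: -0.0003
grasp_force: 6.6
```

Emit:
drive_tool:
  motion:
    - [1, 0, 0.1, 0, 0]
    - [1, 0, 0, 0, 0]

```text
time: 9.0
ee_pos: [0.4582, -0.2074, 0.2375]
eef_rot: [0.997, -0.079, -0.0, -0.001]
force: [0.6, 17.9, 7.0]
grip_width: -0.0
grasp_force: 9.0
```

Emit:
drive_tool:
  motion:
    - [1, 0, -1.2, 0, 0]
    - [1, 0, 0, 0, 0]
    - [1, 0, 0, -2.5, 0]
    - [1, 0, 0, -3, 0]
    - [1, 0, 0, -3, 0]

```text
time: 9.42
ee_pos: [0.4594, -0.1976, 0.3234]
eef_rot: [0.997, -0.08, -0.001, -0.0]
force: [0.3, -0.5, 0.5]
grip_width: 0.0001
grasp_force: 0.0
```

Emit:
drive_tool:
  motion:
    - [1, 0, 0, -3, 0]
    - [1, 0, 0, -2, 0]
    - [1, 0, 0, 0, 0]
    - [1, 0, 0, 0, 0]

```text
time: 9.75
ee_pos: [0.4597, -0.1978, 0.3734]
eef_rot: [0.997, -0.081, 0.001, 0.001]
force: [0.4, -0.2, 0.2]
grip_width: -0.0001
grasp_force: 0.0
```

```bash
python3 - <<'E'
from h import *
import pickle
f=grab("wrist");pickle.dump(f,open("d5.pkl","wb"))
a=f["frame"][:,:,::-1]
cv2.imwrite("pics/w5.png",cv2.resize(a[:300],(0,0),fx=1.42,fy=1.42,interpolation=cv2.INTER_CUBIC))
s=manip.read_state();print(s["ee_pos"],s["force"])
E
```

```text
[ 0.45950001 -0.19769074  0.37241422] [-0.04259123  0.66389672 -0.5424325 ]
```

View pics/w5.png

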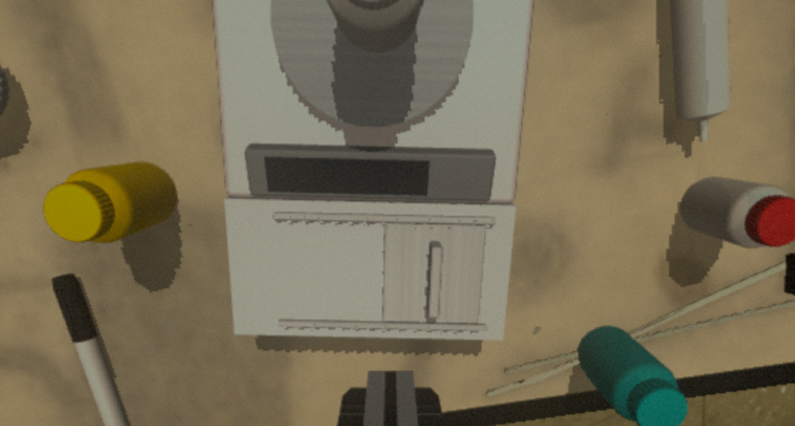

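The cover is shut: its plate spans about (384–485), the right edge sits 16 mm from the deck edge as expected, and an 18 N push met a firm stop. The bottle and bystanders look undisturbed, so I'll hand the job in.

```bash
python3 -c "
from bench import manip
print(manip.job_done())"
```

```text
the job is handed in; nothing more can be done
None
```

The loaded balance is tared: I pushed its cover fully open, pressed the key to its stop and released it, then pushed the cover shut again, and handed the job in at about 10 s with nothing else touched.

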